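Shut the praline box and tuck in its cover flap

TASK

The cover of the praline box stands open: with the fingertips only, fold the cover flap down over the chocolates, press it flat and push it away from its hinge by the brass thumb bar until its free edge is tucked well under the brass retaining lip and the cover stays shut by itself. Do not lift or tip the box or push it away from its place, and leave the things standing around it alone.

Things in the scene. Friction and masses are not known exactly. Their poses are not given: they have to be found in the camera images.
- praline_box: Loose black gift box of pralines, 170 mm along its x, 140 mm along its y, 50 mm high at the rim, about 0.8 kg, friction on the counter about 0.6. Origin: centre of its underside; z up. Box x points from the hinge side to the lip side (roughly away from the robot, turned by the box's yaw). Its far wall, at x = +81 to +85 mm, rises to 62 mm and carries the lip. It keeps still under light pushes (below about 3 N) but slides if shoved.
- lip (a point): Middle of the lower inner edge of the brass retaining lip, fixed to the box at x = +62, z = 59 mm in the box frame; the lip is 4 mm thick (its top at about 65 mm), 140 mm wide and overhangs from x = 62 mm to the far wall. Axes as the box's.
- flap_hinge (a point): Middle of the hinge axis of the cover flap, 52 mm above the counter, at box x = -80 mm when the flap is pulled back and -62 mm when fully tucked. Its frame is the flap's: x from the hinge to the free edge, y along the hinge, z out of the outer face (the face that is on top once shut). With the flap shut these axes are the box's.
- flap_edge (a point): Middle of the free edge of the cover flap (russet-brown rigid board 134 x 124 mm, 4 mm thick), 136 mm from the hinge axis, mid-thickness. Folded flat and not yet tucked it lies at box x = 56 mm, 6 mm short of the lip; the flap passes under the lip with about 5 mm to spare when pressed flat.
- thumb_bar (a point): Top middle of the brass thumb bar on the outer face of the flap: 80 mm long along the hinge direction, 6 mm wide, standing 9 mm out of the face, centred 85 mm from the hinge axis (box x = 5 mm when flat and not tucked). The flat field between hinge and bar takes the fingertip. With the flap flat its outer face is 54 mm and the bar's top 63 mm above the counter.
- flap (a joint): Angle of the flap on its hinge, rad: 0 = flat on the box, grows as it opens; 1.57 upright; stop at 2.0 (leaning back to the hinge side). It starts between 1.2 and 1.75. A weak spring lifts it: let go flat but not tucked it rises again to about 0.9 rad; holding it flat at the bar takes about 2 N. Tucked it rests near 0.035, its edge up against the lip.
- tuck (a joint): How far the flap and its hinge strip (brass) have slid towards the lip, m: 0 pulled back (start) to 0.018 fully tucked, where it stops. Slides along box x with about 2 N of friction and stays where it is left. The edge comes under the lip from 0.006 on, if the flap is flat.
- bean_cup: Bystander: clear cup of cocoa beans, 72 mm across, 85 mm high. Origin: centre of its underside.
- small_box: Bystander: small black box with brass ribbon, 60 x 60 x 40 mm. Origin: centre of its underside.
- price_stand: Bystander: small black card on a wooden foot, foot 40 x 60 mm, 65 mm high. Origin: centre of its underside.
Not all that is in view belongs to the job. Of the things like the praline_box, leave any that is green; of the rest the smaller one is meant.

How it is judged (in metres and radians):
On the way:
1. the cover flap is folded flat and its edge is at least 6 mm under the lip (value of joint flap below 0.06 rad and value of joint tuck above 0.012 m), for 0.2 s.
At the end, for the whole second after the job is handed in: The flap stays shut by itself (hinge angle below 0.06 rad) with its edge at least 6 mm under the lip (slid more than 12 of 18 mm); the box stands at rest on the counter less than 50 mm from where it was, and the bystanders stand upright within 30 mm of their places (all of step 1 and x of flap_edge in the frame of lip above 0.005 m and z of flap_edge in the frame of lip below 0.001 m and distance of praline_box from where it was at the start of the episode below 0.05 m and angle between praline_box's own z axis and vertical below 0.05 rad and linear speed of praline_box below 0.01 m/s and distance of each of bean_cup, small_box, price_stand from where it was at the start of the episode below 0.03 m and angle between each of bean_cup, small_box, price_stand's own z axis and vertical below 0.1 rad); the robot touches nothing.
It fails at once if the box is lifted or tipped (height (world z) of praline_box above 0.012 m or angle between praline_box's own z axis and vertical above 0.15 rad).
It fails at once if the box is shoved more than 50 mm from its place (distance of praline_box from where it was at the start of the episode above 0.05 m).
It fails at once if a bystander is moved, lifted or knocked over (distance of any of bean_cup, small_box, price_stand from where it was at the start of the episode above 0.03 m or angle between any of bean_cup, small_box, price_stand's own z axis and vertical above 0.4 rad).
It also fails if it takes over 38 s, if anything falls off the work surface, if the arm or the gripper's body presses on something with over 40 N, if the wrist force passes 120 N, or if a joint passes its speed limit or range.

ROBOT

A 7-joint arm with a two-finger parallel gripper is mounted at the origin on the work surface. World frame = base frame: x ahead of the robot, y to its left, z up, the work surface at z = 0. Lengths are in m, angles in degrees, forces in N, time in s.
With the tool pointing down it reaches from about 0.425 to 0.875 m from the base axis. Payload 4.7 kg.
Tool frame: the origin (TCP) lies at the very end of the fingers, on their centre line; the grasp point (between the pads) lies 19 mm behind it (pinch_z is the distance from the TCP to the grasp point, in m); z points along the fingers, y is the direction in which the jaws open and shut (so a half turn about z gives the same grasp; the last joint's range is limited). The gripper opens to 87 mm and grips with 3 to 60 N. Pads are 19 mm wide; open, the fingers measure 117 mm over their backs; the gripper's body (75 mm by 190 mm) begins 51 mm behind the grasp point.
Start: joints at [76.897, 18.392, -4.016, 83.108, 1.295, 78.541, -3.26], TCP at [0.156, -0.631, 0.223] pointing down, gripper open.
Joint ranges: [-163.93, 163.93], [-17.29, 119.83], [-79.2, 71.16], [3.27, 140.29], [-89.18, 269.18], [5.43, 117.66], [-154.24, 154.24]. Speed limits (degrees/s): [147.25, 147.25, 180, 180, 180, 180, 180].

INTERFACE

Orientations are given as [roll, pitch, yaw] about the fixed x, y, z axes, in that order (R = Rz(yaw) Ry(pitch) Rx(roll)).
In Python, from cell import get_obs, read_camera, camera_params, sign_off, pinch_z gives the robot as it stands.
- The arm moves only by the shell command python3 -m handwheel 'ROWS' [FORCE]. ROWS is JSON, a list of rows, each a list of 5 numbers: the finger opening in m, from 0 to 0.087, then the shift along the tool's x, y, z in m, then the turn about the tool's z in rad. In form: [[jaw, tx, ty, tz, twist], ...]. A call has 1 to 20 rows; each row is the pose to reach, as a shift and turn from the pose commanded when the call began, along the tool's axes at that moment; what a row does not reach only later rows make up. A row lasts 1/10 s, in which the tool goes at most 50 mm and 8.59 degrees, less where a joint would pass 70% of its speed; a pose out of reach is approached as far as the arm can. A call with a gripper value outside its range is refused whole. The fingers move at their own pace and stop on an object; FORCE is the grip in N (left out, the last holds). Time passes only in rows, so rows that repeat a pose let the fingers close. It gives the time, the measured TCP pose, the force and the opening at its end, in the units of the state.
- get_obs(): the state, without advancing time (a new reading comes with each control period).
- read_camera(name): name is "side" or "top" or "wrist"; returns the picture (400x640x3 uint8, blue, green, red); there is no depth.
- camera_params(name): a dict with "camera_matrix" (3x3 intrinsics, pixels), "R" (3x3) and "t" (3): a world point X has camera coordinates R X + t. Camera axes: x right, y down, z forward; pixel columns grow to the right and rows downward; lengths in m; the calibration is good to about 2 mm. A picture is of the moment at which its call begins: read the wrist's pose just before it. camera_params takes no time and is no camera call; for the wrist camera it gives the pose at the moment of the call.
- sign_off(): hands the job in, once; it reports no verdict.
The state is a dict: "time_s": time; "qpos": joint angles; "joint_velocities": joint speeds; "effort": joint torques, N m; "tool_pos": TCP position; "tool_rot": TCP orientation; "force": force on the tool from outside, world axes, zero at the start; "wrist_torque": the same for the moment, N m; "grip_width": finger opening in m.
Only numpy, scipy, OpenCV 4.12 (cv2) and the standard library are available. Lean on these libraries where they do the work, as an engineer would, in place of code of your own. Each camera call takes 0.05 s, during which the arm holds its last target.

## Working session

There is one attempt and no reset: what is moved stays moved. The work goes in short steps, Python scripts to look and compute and a shell command to move; the robot and the scene stay as the last step left them, time stands still between calls to the robot, and variables do not carry over. Pictures are saved under pics/ and viewed, and the job is handed in when it is done.

```bash
mkdir -p pics; ls
python3 - <<'E'
from cell import *
import cv2
print(get_obs(), pinch_z)
for n in ("side","top","wrist"):
    p=camera_params(n); print(n,p)
    cv2.imwrite(f"pics/{n}0.png",read_camera(n))
E
```

```text
pics
{'time_s': 0.0, 'qpos': array([76.89740444, 18.43825303, -4.01401697, 83.17475397,  1.29377343,
       78.54248986, -3.26051531]), 'joint_velocities': array([ 0.04086835, -0.04150363, -0.09589291,  0.0516285 , -0.08850389,
        0.0121254 ,  0.00557638]), 'effort': array([-8.37626408e-05, -4.91288245e+01, -4.03518649e-01, -3.12537754e+01,
       -6.35458692e-02,  4.36235487e-02,  1.78831206e-04]), 'tool_pos': array([ 0.15606912, -0.6304043 ,  0.22147176]), 'tool_rot': array([-1.79889674e+02,  5.14401866e-03,  1.39101495e+01]), 'force': array([-0.64118011, -0.43165371,  0.23652615]), 'wrist_torque': array([0.00315492, 0.01729565, 0.01669176]), 'grip_width': 0.0867896347379405} 0.0187
side {'camera_matrix': array([[360.9097147 ,   0.        , 317.67014084],
       [  0.        , 360.9097147 , 195.70637403],
       [  0.        ,   0.        ,   1.        ]]), 'R': array([[ 0.78081431, -0.62466346,  0.01116156],
       [-0.34362847, -0.44431051, -0.82734978],
       [ 0.52177437,  0.64217111, -0.56157615]]), 't': array([-0.38799202,  0.26699654,  0.62742448])}
top {'camera_matrix': array([[438.13927355,   0.        , 318.06746469],
       [  0.        , 438.13927355, 204.26216161],
       [  0.        ,   0.        ,   1.        ]]), 'R': array([[ 0.01436158, -0.99986812, -0.00758209],
       [-0.99805132, -0.01387416, -0.06083638],
       [ 0.06072316,  0.00844102, -0.99811895]]), 't': array([0.03630048, 0.54174722, 1.01574502])}
wrist {'camera_matrix': array([[307.9565249 ,   0.        , 314.70485291],
       [  0.        , 307.9565249 , 203.74436094],
       [  0.        ,   0.        ,   1.        ]]), 'R': array([[ 2.40647687e-01, -9.70612321e-01, -6.43379940e-04],
       [-9.32608504e-01, -2.31408820e-01,  2.76932007e-01],
       [-2.68942502e-01, -6.60430253e-02, -9.60889301e-01]]), 't': array([-0.64927786, -0.03362613,  0.38962805])}
```

View pics/side0.png

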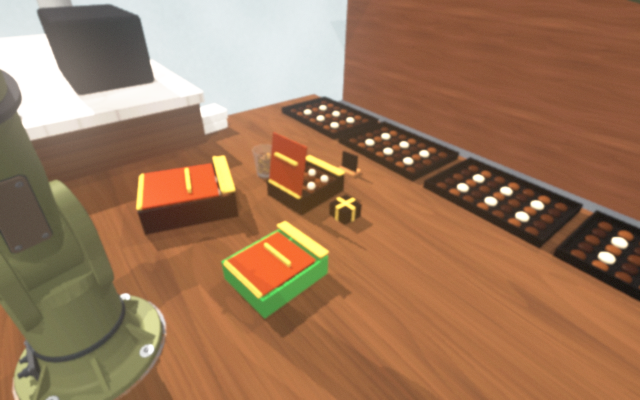

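View pics/top0.png

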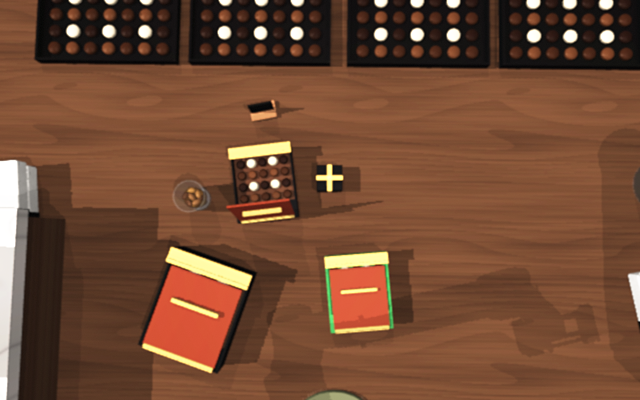

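View pics/wrist0.png

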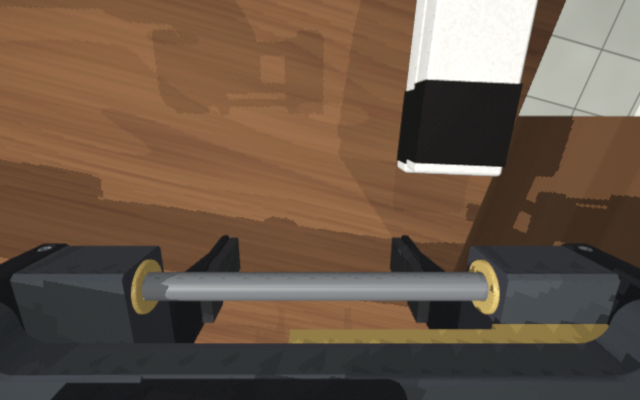

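Praline box candidates in the top view: the open black box at (263,183), the closed black box at (198,309), which is larger, and the green-rimmed box at (360,292), which is excluded. The smaller of the non-green ones is the open box at (263,183). I'll confirm it in a crop and measure it.

```bash
cat > h.py <<'E'
import numpy as np, cv2
from cell import *
def ray(cam,u,v):
    p=camera_params(cam);K,R,t=map(np.array,(p["camera_matrix"],p["R"],p["t"]))
    d=R.T@np.linalg.solve(K,[u,v,1.]); return -R.T@t,d
def onz(cam,u,v,z):
    c,d=ray(cam,u,v); return c+d*(z-c[2])/d[2]
def proj(cam,X):
    p=camera_params(cam);q=p["R"]@np.array(X)+p["t"];q=p["camera_matrix"]@q;return q[:2]/q[2]
E
python3 - <<'E'
from h import *
im=cv2.imread("pics/top0.png")
c=cv2.resize(im[85:235,160:360],None,fx=4,fy=4,interpolation=cv2.INTER_CUBIC)
cv2.imwrite("pics/crop.png",c)
s=cv2.imread("pics/side0.png")
cv2.imwrite("pics/crops.png",cv2.resize(s[120:230,235:375],None,fx=5,fy=5,interpolation=cv2.INTER_CUBIC))
hsv=cv2.cvtColor(im,cv2.COLOR_BGR2HSV)
m=cv2.inRange(hsv,(18,90,120),(35,255,255)); m[:, :220]=0;m[:,350:]=0;m[:130]=0;m[235:]=0
cs,_=cv2.findContours(m,cv2.RETR_EXTERNAL,cv2.CHAIN_APPROX_NONE)
for k in cs:
    if cv2.contourArea(k)>20:
        print(cv2.contourArea(k),cv2.boxPoints(cv2.minAreaRect(k)).round(1).tolist())
E
```

```text
124.5 [[240.6999969482422, 220.39999389648438], [293.79998779296875, 214.1999969482422], [294.20001220703125, 217.5], [241.10000610351562, 223.8000030517578]]
172.5 [[241.6999969482422, 211.1999969482422], [280.70001220703125, 206.60000610351562], [281.29998779296875, 211.89999389648438], [242.3000030517578, 216.5]]
265.0 [[313.5, 177.5], [329.0, 162.0], [344.5, 177.5], [329.0, 193.0]]
674.5 [[226.89999389648438, 147.89999389648438], [290.0, 140.39999389648438], [291.3999938964844, 152.10000610351562], [228.3000030517578, 159.6999969482422]]
```

View pics/crop.png

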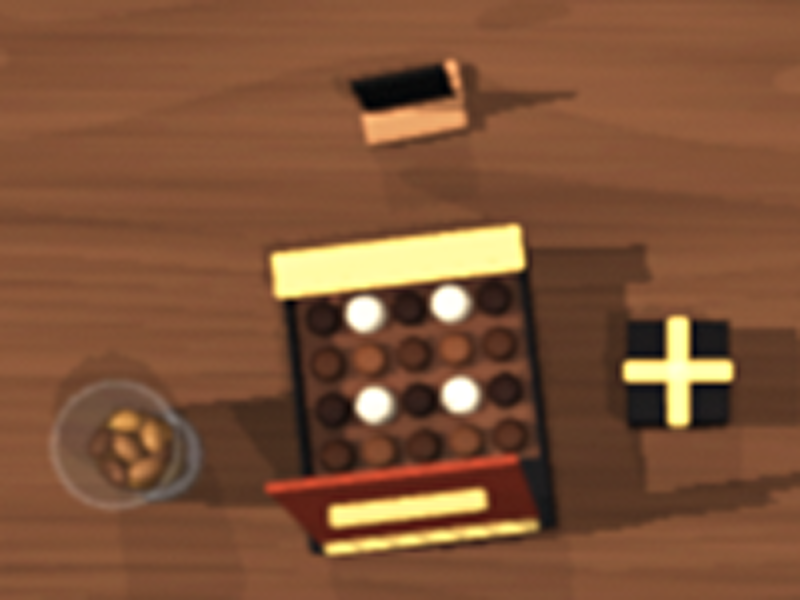

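View pics/crops.png

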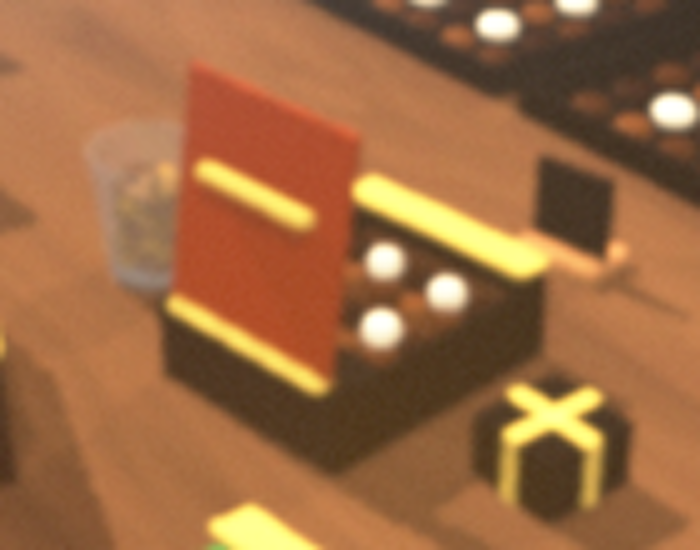

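The crop confirms the open black box with brass lip. Its lip corners in the crop are (271,254), (523,225), (527,270) and (276,299), with the flap standing upright. Next I compute its pose and the flap angle.

Run:
```python
from h import *
f=lambda u,v:(u/4+160-.375,v/4+85-.375)
P=[onz("top",*f(*p),.065) for p in [(271,254),(523,225),(527,270),(276,299)]]
P=np.array(P); print(P.round(4))
y=P[0]-P[1]; y2=P[3]-P[2]
print(np.linalg.norm(y),np.linalg.norm(y2),np.linalg.norm(P[0]-P[3]))
yv=(y+y2)/2; yaw=np.arctan2(-yv[0],yv[1]);print("yaw",np.degrees(yaw))
bx=np.array([np.cos(yaw),np.sin(yaw),0]); by=np.array([-bx[1],bx[0],0])
C=P.mean(0)-bx*.0735; C[2]=0; print("C",C)
W=lambda x,y,z:C+bx*x+by*y+np.array([0,0,z])
print("hingestrip pred", [proj("top",W(-.080,s*.067,.052)) for s in(1,-1)], [f(322,550),f(540,525)])
# bottom near corner side view
print("side near-right bottom", proj("side",W(-.085,-.07,0)),"seen",(235+335/5,120+472/5))
print("lip corner side", proj("side",W(.062,-.07,.065)))
# flap top corners in side view: crop (192,65),(358,135); 
for a in np.arange(1.2,1.8,.05):
    e=lambda s:W(-.080+.136*np.cos(a),s*.062,.052+.136*np.sin(a))
    b=W(-.080+.085*np.cos(a)-.011*np.sin(a),0,.052+.085*np.sin(a)+.011*np.cos(a))
    print(round(a,2),proj("side",e(1)).round(1),proj("side",e(-1)).round(1),proj("top",e(1)).round(1),proj("top",e(-1)).round(1),proj("side",b).round(1),proj("top",b).round(1))
print("seen side",(235+192/5,120+65/5),(235+358/5,120+135/5),"top",f(267,488),f(520,458))
print("bar side",(235+255/5,120+195/5),"bar top",f(408,508))
for n,p in dict(cup=(113,443),sb=(678,372)).items(): print(n,onz("top",*f(*p),.085 if n=='cup' else .04))
```

```text
[[0.6629 0.251  0.065 ]
 [0.6813 0.1084 0.065 ]
 [0.6556 0.1056 0.065 ]
 [0.6372 0.2474 0.065 ]]
0.1437638819162896 0.1429717144230217 0.02590811316887454
yaw 7.381776686968534
C [0.58634817 0.16865855 0.        ]
hingestrip pred [array([238.12456502, 220.99260058]), array([296.68158387, 214.24576246])] [(240.125, 222.125), (294.625, 215.875)]
side near-right bottom [300.91935084 215.5004041 ] seen (302.0, 214.4)
lip corner side [338.77696544 174.06290073]
1.2 [280.2 131.8] [313.5 146.7] [226.  194.7] [287.9 187.5] [288.5 157.8] [261.4 206.6]
1.25 [278.3 131.7] [311.7 146.7] [226.1 197.8] [288.1 190.6] [287.2 158. ] [261.6 208.6]
1.3 [276.4 131.7] [309.8 146.8] [226.2 200.9] [288.4 193.8] [286.  158.4] [261.8 210.6]
1.35 [274.5 131.9] [307.9 147. ] [226.3 204.2] [288.7 197. ] [284.7 158.7] [261.9 212.6]
1.4 [272.5 132.1] [305.9 147.4] [226.5 207.5] [289.  200.3] [283.5 159.2] [262.1 214.6]
1.45 [270.4 132.5] [303.9 147.9] [226.8 210.9] [289.4 203.7] [282.2 159.7] [262.4 216.7]
1.5 [268.4 133.1] [301.8 148.6] [227.1 214.3] [289.7 207. ] [280.9 160.4] [262.6 218.7]
1.55 [266.3 133.7] [299.8 149.4] [227.4 217.7] [290.1 210.5] [279.7 161.1] [262.8 220.8]
1.6 [264.3 134.5] [297.7 150.3] [227.7 221.1] [290.5 213.9] [278.4 161.8] [263.1 222.8]
1.65 [262.2 135.5] [295.6 151.4] [228.1 224.6] [290.9 217.3] [277.1 162.7] [263.4 224.8]
1.7 [260.1 136.5] [293.5 152.6] [228.5 228. ] [291.3 220.8] [275.9 163.6] [263.6 226.8]
1.75 [258.  137.7] [291.4 154. ] [229.  231.4] [291.7 224.2] [274.7 164.6] [263.9 228.8]
1.8 [256. 139.] [289.3 155.4] [229.5 234.8] [292.1 227.6] [273.5 165.6] [264.2 230.7]
seen side (273.4, 133.0) (306.6, 147.0) top (226.375, 206.625) (289.625, 199.125)
bar side (286.0, 159.0) bar top (261.625, 211.625)
cup [0.55267976 0.3310569  0.085     ]
sb [0.60177907 0.01908867 0.04      ]
```

The box centre is (0.586, 0.169), yaw 7.4°, and the flap stands at about 1.38 rad. The plan is to close the fingers, go round behind the flap, and push it over with the tip in the field between hinge and bar.

```bash
cat >> h.py <<'E'
C=np.array([.5863,.1687,0.]);YAW=7.4
bx=np.array([np.cos(np.radians(YAW)),np.sin(np.radians(YAW)),0]);by=np.array([-bx[1],bx[0],0])
W=lambda x,y,z:C+bx*x+by*y+np.array([0,0,z])
def rel(X):
    o=get_obs();a=np.radians(o["tool_rot"][2]);d=np.array(X)-o["tool_pos"]
    tx=np.array([np.cos(a),np.sin(a),0]);ty=np.array([np.sin(a),-np.cos(a),0])
    return np.round([d@tx,d@ty,-d[2]],4)
def st():
    o=get_obs();d=o["tool_pos"]-C;print("t",round(o["time_s"],2),"box xyz",np.round([d@bx,d@by,d[2]],4),"yaw",o["tool_rot"].round(2),"F box",np.round([o["force"]@bx,o["force"]@by,o["force"][2]],2),"w",round(o["grip_width"],4))
E
python3 - <<'E'
from h import *
st();print(rel([.42,-.30,.25]),rel(W(-.105,0,.22)))
E
```

```text
t 0.15 box xyz [-0.5295 -0.7372  0.2217] yaw [-179.92    0.     13.92] F box [ 0.69 -0.33 -0.47] w 0.0873
[ 0.3356 -0.2574 -0.0283] [ 0.5054 -0.6842  0.0017]
```

```bash
python3 -m handwheel '[[0,0.04,-0.03,-0.015,0],[0,0.08,-0.06,-0.028,0],[0,0.12,-0.09,-0.028,0.02],[0,0.16,-0.12,-0.028,0.04],[0,0.20,-0.15,-0.028,0.06],[0,0.24,-0.18,-0.028,0.08],[0,0.28,-0.21,-0.028,0.1],[0,0.31,-0.24,-0.028,0.114],[0,0.335,-0.27,-0.028,0.114],[0,0.355,-0.31,-0.028,0.114],[0,0.375,-0.355,-0.028,0.114],[0,0.395,-0.40,-0.028,0.114],[0,0.41,-0.445,-0.028,0.114],[0,0.43,-0.49,-0.028,0.114],[0,0.445,-0.535,-0.028,0.114],[0,0.465,-0.58,-0.028,0.114],[0,0.48,-0.62,-0.028,0.114],[0,0.495,-0.66,-0.028,0.114],[0,0.505,-0.684,-0.028,0.114],[0,0.505,-0.684,-0.028,0.114]]' 20
python3 -c "
from h import *
st();print(rel(W(-.105,0,.115)))"
```

```text
time_s: 2.15
tool_pos: [0.4811, 0.1593, 0.2506]
tool_rot: [-179.9, -0.0, 7.8]
force: [-1.3, -0.4, -0.2]
grip_width: 0.0006
t 2.15 box xyz [-0.1055  0.0043  0.2506] yaw [-1.7986e+02 -1.0000e-02  7.8200e+00] F box [-1.34 -0.24 -0.19] w 0.0006
[0.0005 0.0043 0.1356]
```

```bash
python3 -m handwheel '[[0,0,0.002,0.035,0],[0,0,0.004,0.07,0],[0,0,0.004,0.105,0],[0,0,0.004,0.136,0],[0,0,0.004,0.136,0]]'
python3 -c "
from h import *
st()
a=cv2.resize(read_camera('side')[110:230,220:400],None,fx=4,fy=4);cv2.imwrite('pics/s1.png',a)
st()"
```

```text
time_s: 2.65
tool_pos: [0.4791, 0.148, 0.1105]
tool_rot: [180.0, 0.5, 7.3]
force: [-0.3, 0.0, -0.1]
grip_width: 0.0005
t 2.65 box xyz [-0.109  -0.0068  0.1105] yaw [179.96   0.51   7.32] F box [-0.31  0.04 -0.13] w 0.0005
t 2.7 box xyz [-0.107 -0.006  0.113] yaw [179.98   0.26   7.33] F box [-0.02  0.22  1.08] w 0.0002
```

View pics/s1.png

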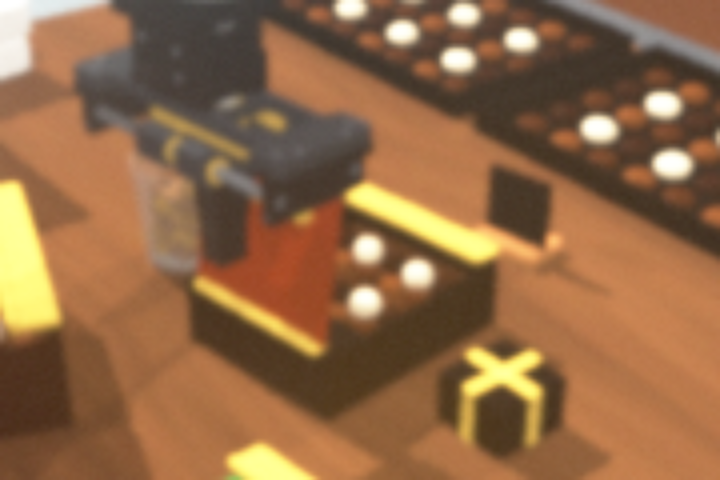

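The finger sits behind the flap, about (225,225) in the crop, and the gripper body is just clear of the flap top. I raise 8 mm, then sweep along the arc down to about 0.6 rad and look.

```bash
python3 -m handwheel '[[0,0,0,-0.008,0],[0,0.01,0,-0.008,0],[0,0.0205,0,-0.006,0],[0,0.028,0,-0.0035,0],[0,0.035,0,-0.001,0],[0,0.043,0,0.002,0],[0,0.0505,0,0.005,0],[0,0.056,0,0.009,0],[0,0.0615,0,0.013,0],[0,0.066,0,0.018,0],[0,0.0705,0,0.023,0],[0,0.0705,0,0.023,0]]'
python3 -c "
from h import *
st()
a=cv2.resize(read_camera('side')[110:230,220:400],None,fx=4,fy=4);cv2.imwrite('pics/s2.png',a)
a=cv2.resize(read_camera('top')[85:235,160:360],None,fx=4,fy=4);cv2.imwrite('pics/t2.png',a)
st()"
```

```text
time_s: 3.9
tool_pos: [0.5526, 0.1594, 0.0907]
tool_rot: [-180.0, 0.0, 7.4]
force: [0.2, 0.4, -1.2]
grip_width: 0.0005
t 3.9 box xyz [-0.0346 -0.0048  0.0907] yaw [-1.7998e+02  4.0000e-02  7.3700e+00] F box [ 0.21  0.34 -1.18] w 0.0005
t 4.0 box xyz [-0.0347 -0.0047  0.0914] yaw [-1.80e+02 -1.00e-02  7.39e+00] F box [-0.51 -0.15  0.35] w 0.0005
```

View pics/s2.png

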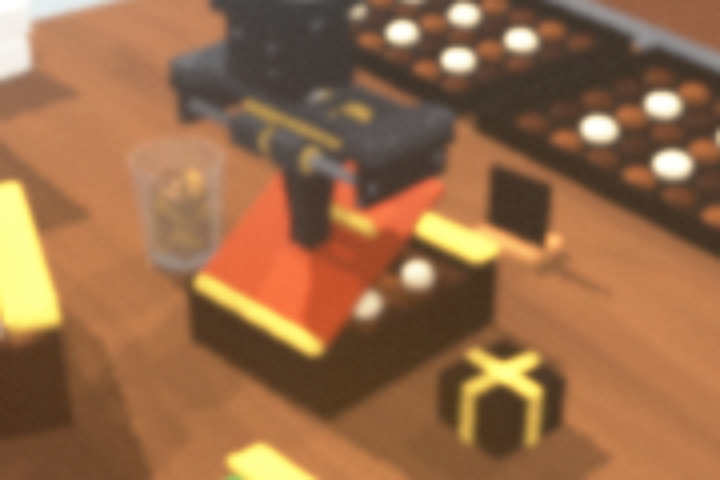

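View pics/t2.png

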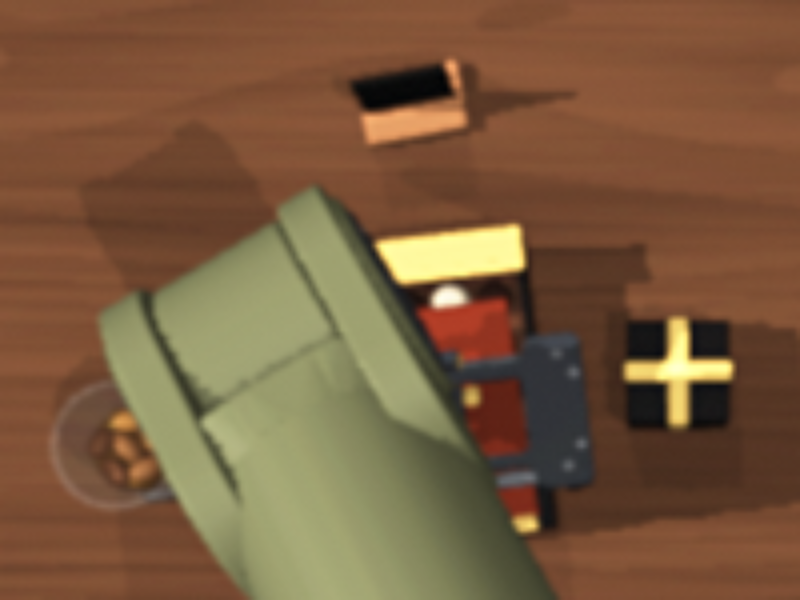

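The fingertip, at (310,240) in the side crop, sits in the field behind the bar. The flap is at about 0.6 rad and the box has not moved. I continue down to flat.

```bash
python3 -m handwheel '[[0,0.004,0,0.006,0],[0,0.007,0,0.012,0],[0,0.009,0,0.018,0],[0,0.011,0,0.0245,0],[0,0.012,0,0.030,0],[0,0.012,0,0.035,0],[0,0.012,0,0.038,0],[0,0.012,0,0.040,0],[0,0.012,0,0.040,0]]'
python3 -c "
from h import *
st()
a=cv2.resize(read_camera('side')[110:230,220:400],None,fx=4,fy=4);cv2.imwrite('pics/s3.png',a)
st()"
```

```text
time_s: 4.9
tool_pos: [0.5652, 0.1613, 0.0533]
tool_rot: [180.0, -0.1, 7.4]
force: [-1.9, -1.7, 10.7]
grip_width: 0.0005
t 4.9 box xyz [-0.0219 -0.0047  0.0533] yaw [ 1.7996e+02 -1.0000e-01  7.3700e+00] F box [-2.14 -1.45 10.66] w 0.0005
t 4.95 box xyz [-0.0218 -0.0047  0.0533] yaw [ 1.7996e+02 -1.1000e-01  7.3800e+00] F box [-1.760e+00  1.000e-02  1.089e+01] w 0.0003
```

View pics/s3.png

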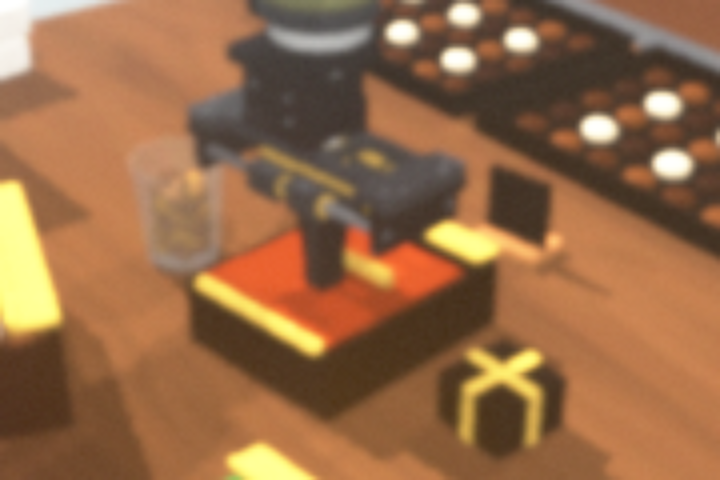

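The flap is flat, with the tip at (325,280) behind the bar and pressing at about 10.7 N. I ease the pressure slightly and slide forward to the bar.

```bash
python3 -m handwheel '[[0,0.002,0,-0.0006,0],[0,0.004,0,-0.0006,0],[0,0.006,0,-0.0006,0],[0,0.008,0,-0.0006,0],[0,0.010,0,-0.0006,0],[0,0.012,0,-0.0006,0],[0,0.014,0,-0.0006,0],[0,0.016,0,-0.0006,0],[0,0.018,0,-0.0006,0],[0,0.018,0,-0.0006,0]]'
python3 -c "
from h import *
st()
a=cv2.resize(read_camera('side')[110:230,220:400],None,fx=4,fy=4);cv2.imwrite('pics/s4.png',a)
st()"
```

```text
time_s: 5.95
tool_pos: [0.5828, 0.1636, 0.0535]
tool_rot: [180.0, -0.1, 7.4]
force: [-1.6, -1.8, 9.7]
grip_width: 0.0004
t 5.95 box xyz [-0.0041 -0.0046  0.0535] yaw [ 1.7997e+02 -7.0000e-02  7.3800e+00] F box [-1.86 -1.59  9.71] w 0.0004
t 6.0 box xyz [-0.0042 -0.0046  0.0535] yaw [ 1.7997e+02 -7.0000e-02  7.3800e+00] F box [-1.16  0.35  8.53] w 0.0007
```

View pics/s4.png

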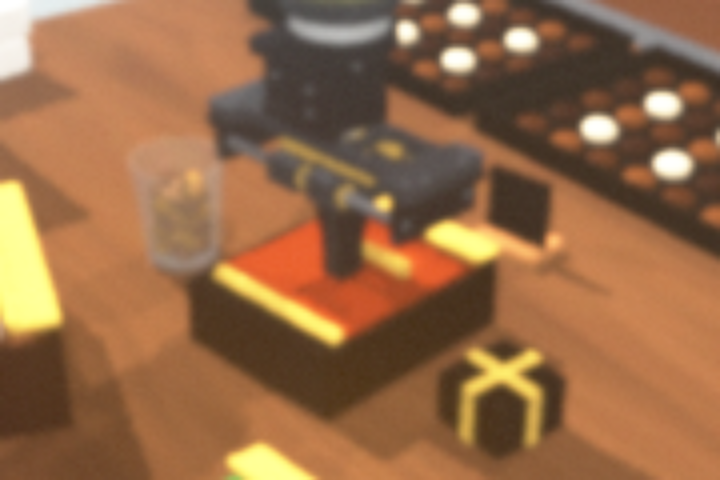

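Friction alone dragged the flap forward (strip end (322,350) → (342,340)), and the box is still in place. I'll quantify the slide from these pixels.

```bash
python3 -c "
from h import *
for k in (0,.006,.012,.018): print(k,(4*(proj('side',W(-.080+k,-.067,.054))-[220,110])).round(1))"
```

```text
0 [324.8 349.5]
0.006 [331.5 345.8]
0.012 [338.2 342.1]
0.018 [344.8 338.4]
```

The tuck is already about 16 mm. I push on gently to reach the bar and make sure it is at the stop.

```bash
python3 -m handwheel '[[0,0.002,0,-0.0004,0],[0,0.004,0,-0.0004,0],[0,0.006,0,-0.0004,0],[0,0.008,0,-0.0004,0],[0,0.009,0,-0.0004,0],[0,0.009,0,-0.0004,0]]'; python3 -c "
from h import *
st()"
python3 -m handwheel '[[0,0.001,0,0,0],[0,0.002,0,0,0],[0,0.003,0,0,0],[0,0.003,0,0,0]]'; python3 -c "
from h import *
st()
a=cv2.resize(read_camera('side')[110:230,220:400],None,fx=4,fy=4);cv2.imwrite('pics/s5.png',a)
st()"
```

```text
time_s: 6.6
tool_pos: [0.5884, 0.1645, 0.053]
tool_rot: [179.9, 0.3, 7.4]
force: [-8.3, -2.3, 11.9]
grip_width: 0.0006
t 6.6 box xyz [ 0.0016 -0.0044  0.053 ] yaw [179.92   0.32   7.41] F box [-8.51 -1.24 11.94] w 0.0006
time_s: 7.0
tool_pos: [0.5915, 0.1649, 0.053]
tool_rot: [179.9, 0.3, 7.4]
force: [-6.5, -1.0, 10.4]
grip_width: 0.0007
t 7.0 box xyz [ 0.0046 -0.0045  0.053 ] yaw [179.93   0.31   7.41] F box [-6.53 -0.11 10.36] w 0.0007
t 7.05 box xyz [ 0.0046 -0.0044  0.053 ] yaw [179.93   0.31   7.41] F box [-6.26 -1.29 10.54] w 0.0004
```

View pics/s5.png

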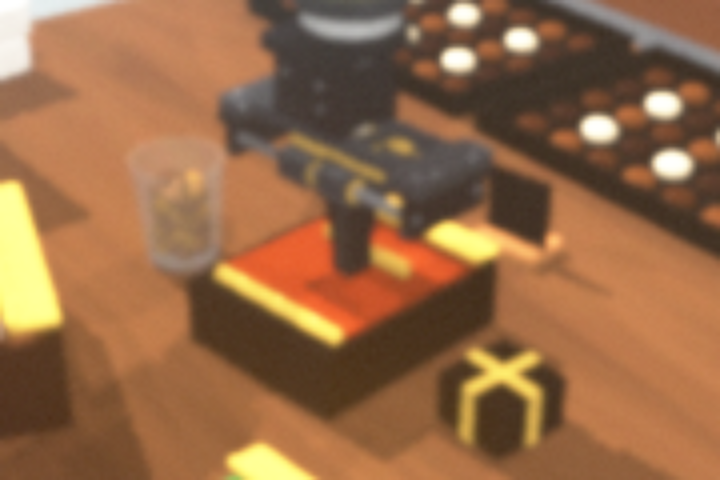

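The strip did not move further while the push force rose to about 8 N, so the tuck is at its stop and the box is unmoved. I lift straight up and clear.

```bash
python3 -m handwheel '[[0,0,0,-0.002,0],[0,0,0,-0.006,0],[0,0,0,-0.02,0],[0,0,0,-0.05,0],[0,0,0,-0.09,0],[0,-0.03,0.02,-0.13,0],[0,-0.07,0.06,-0.16,0],[0,-0.09,0.105,-0.16,0],[0,-0.09,0.15,-0.16,0],[0,-0.09,0.195,-0.16,0],[0,-0.09,0.24,-0.16,0],[0,-0.09,0.28,-0.16,0],[0,-0.09,0.32,-0.16,0],[0,-0.09,0.32,-0.16,0]]'; python3 -c "
from h import *
st()
s=read_camera('side');t=read_camera('top')
a=cv2.resize(s[110:230,220:400],None,fx=4,fy=4);cv2.imwrite('pics/s6.png',a)
a=cv2.resize(t[85:235,160:360],None,fx=4,fy=4,interpolation=cv2.INTER_CUBIC);cv2.imwrite('pics/t6.png',a)
for k in (0,.012,.018): print(k,(4*(proj('top',W(.005+k,0,.063))-[160,85])).round(1),(4*(proj('top',W(-.080+k,-.067,.054))-[160,85])).round(1))
"
```

```text
time_s: 8.45
tool_pos: [0.5453, -0.1722, 0.2126]
tool_rot: [179.8, 0.0, 6.8]
force: [-0.3, -0.2, -0.0]
grip_width: 0.0003
t 8.45 box xyz [-0.0846 -0.3328  0.2126] yaw [1.7984e+02 2.0000e-02 6.7900e+00] F box [-0.37 -0.11 -0.03] w 0.0003
0 [411.  380.5] [546.5 516.9]
0.012 [408.8 359.5] [544.1 495.9]
0.018 [407.6 349.1] [543.  485.4]
```

View pics/s6.png

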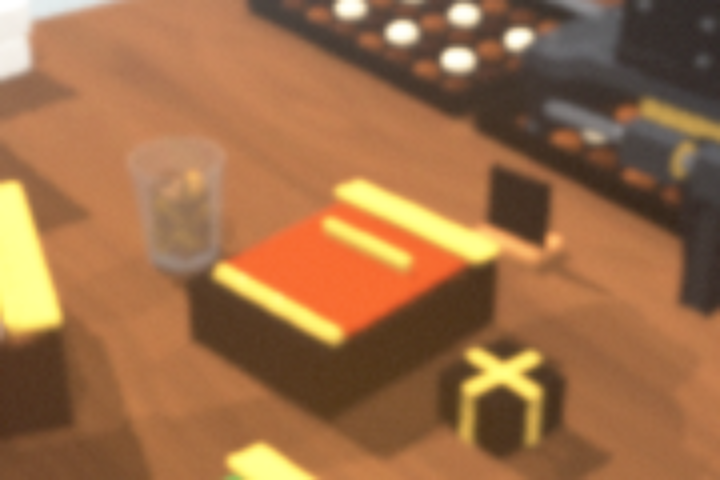

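View pics/t6.png

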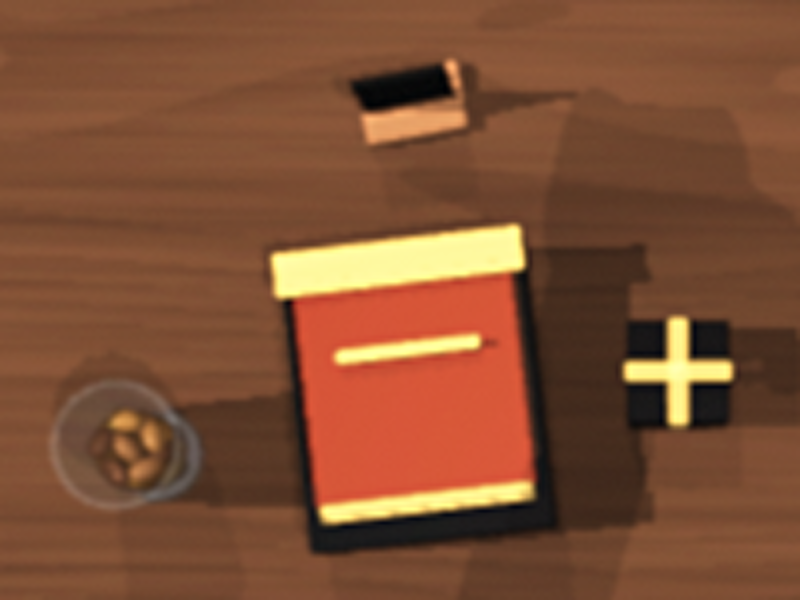

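The flap lies shut under the lip. The bar's middle is at (408,349), which matches a full 18 mm tuck (predicted (407.6,349.1)). The lip corners and bystanders are at their original pixels, and the arm is clear.

```bash
python3 -c "
from cell import *
print(sign_off())"
```

```text
the job is handed in; nothing more can be done
None
```

I folded the cover down with the closed fingertips, pressed it flat and slid it under the lip until it reached its stop. Then I lifted straight off, moved the arm clear and handed the job in at about 8.5 s.

**Last checks:** With the arm away, the top and side pictures showed the cover staying shut by itself. The thumb bar sat where a full 18 mm tuck puts it. The lip and the bystanders were at the same pixels as at the start, so the box had not visibly moved. The tool force read about zero.

**What went differently:** The flap slid mostly by the friction of the pressing fingertip on the field behind the bar. It reached the stop before the finger got to the bar, so the bar itself was probably never pushed. The side view had put the tuck at 16–17 mm, slightly below the top view's 18 mm. The push force peaked at about 8.5 N at the stop. I did not measure the hinge angle of the shut flap as a number.

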